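# Seat the blue egg cup in the well of its saucer

### The job

The blue egg cup with the boiled egg in it has been set down beside the round well of its white saucer and would slide about when carried to the table. With light taps of the fingertips, nudge the cup across the saucer until its foot drops into the well and it stands level in the middle, as the green one already does. Do not pinch or lift the cup, tip it over or touch the egg, leave the saucer and everything else where they stand, and draw the hand clear when the cup is seated.

Things in the scene. Friction and masses are not known exactly. Their poses are not given: they have to be found in the camera images.
- egg_cup: blue bucket-shaped egg cup, loose, 85 g: 49 mm across the foot, 48 mm at the rim, 42 mm high. Origin at the centre of its underside. It starts upright on the saucer's flat ledge, its axis 18 to 29 mm from the well's centre, partly overhanging the well. It slides before it tips when pushed low (tips 5 to 10 mm over the ledge); a push near the rim rocks it
- egg: light brown hen's egg, 52 mm high, 40 mm in diameter, about 55 g, standing loose in the blue cup with about 1 mm play; origin at its blunt lower end, 13 mm above the cup's underside; its top is 65 mm above the cup's underside
- saucer: white round saucer of the blue cup, loose, about 300 g, 142 mm in diameter; origin at the centre of its underside, on the worktop; round about z. Its flat ledge lies 7.5 mm above the worktop and reaches out to a low lip, 10 mm high, between 67 and 71 mm from the centre
- saucer_well (a point): centre of the floor of the saucer's round well: 54 mm in diameter, floor 4 mm above the worktop, 3.5 mm below the ledge, so that the cup's 49 mm foot fits in with 2.5 mm play all round. Within about 11 mm of it the cup's leading edge dips into the well; the cup drops fully in within about 2.5 mm
- green_egg_cup: bystander: green egg cup of the same shape and size, already seated in the well of the other saucer; origin at the centre of its underside
- green_egg: bystander: pale egg of the same size in the green cup; origin at its lower end
- green_saucer: bystander: the green cup's white saucer, same size as the other, to the robot's right; origin at the centre of its underside
- teaspoon: bystander: steel teaspoon lying on the worktop, 130 x 26 x 11 mm, behind the green cup; origin at the centre of its underside
- salt_shaker: bystander: salt shaker with a grey cap, 44 mm in diameter, 90 mm high; origin at the centre of its underside
- tea_mug: bystander: small white mug with a blue pattern, 62 x 88 x 50 mm; origin at the centre of its underside
- tuna_tin: bystander: closed food tin with a printed paper label, 75 mm in diameter, 58 mm high; origin at the centre of its underside

How it is judged:
At the end, for the whole second after the job is handed in: The blue egg cup stands in the well: its centre within 5 mm of the well's, its underside less than 1.5 mm above the well's floor and its axis within 0.05 rad of upright, at rest, with the egg still in it; the saucer stands flat, within 25 mm of where it was (horizontal distance between egg_cup and saucer_well below 0.005 m and z of egg_cup in the frame of saucer below 0.0055 m and angle between egg_cup's own z axis and vertical below 0.05 rad and z of egg in the frame of egg_cup between 0.01 and 0.017 m and horizontal distance between egg and egg_cup below 0.008 m and distance of saucer from where it was at the start of the episode below 0.025 m and angle between saucer's own z axis and vertical below 0.03 rad and linear speed of egg_cup below 0.01 m/s and linear speed of egg below 0.02 m/s); the robot touches nothing.
It fails at once if the blue egg cup is tipped over (more than 0.5 rad) (angle between egg_cup's own z axis and vertical above 0.5 rad).
It fails at once if the blue egg cup is lifted (more than 10 mm above the ledge) (z of egg_cup in the frame of saucer above 0.0175 m).
It fails at once if the blue egg cup is pinched or struck (more than 12 N from the fingers) (contact force between the fingers and egg_cup above 12 N).
It fails at once if the egg is touched (more than 0.5 N) or leaves its cup (contact force between any of the fingers, the arm and egg above 0.5 N or distance between egg and egg_cup above 0.025 m).
It fails at once if anything else is moved more than 20 mm: the green egg cup, its egg or saucer, the teaspoon, salt shaker, mug or food tin (distance of any of green_saucer, green_egg_cup, green_egg, teaspoon, salt_shaker, tea_mug, tuna_tin from where it was at the start of the episode above 0.02 m).
It also fails if it takes over 48 s, if anything falls off the work surface, if the arm or the gripper's body presses on something with over 40 N, if the wrist force passes 120 N, or if a joint passes its speed limit or range.

### The arm

A 6-joint arm with a two-finger parallel gripper is mounted at the origin on a cart in front of the work surface, level with it; the furniture and walls round the work are solid. World frame = base frame: x ahead of the robot, y to its left, z up, the work surface at z = 0. Lengths are in m, angles in rad, forces in N, time in s.
With the tool pointing down it reaches from about 0.3 to 0.825 m from the base axis. Payload 5.4 kg.
Tool frame: the origin (TCP) lies at the very end of the fingers, on their centre line; the grasp point (between the pads) lies 19 mm behind it; z points along the fingers, y is the line along which they close (so a half turn about z gives the same grasp; the last joint's range is limited). The gripper opens to 92 mm and grips with 3 to 60 N. Pads are 20 mm wide; open, the fingers measure 128 mm over their backs; the gripper's body (75 mm by 189 mm) begins 69 mm behind the grasp point.
Start: joints at [-1.404, 0.158, 1.597, -0, 1.386, -0.21], TCP at [0.212, -0.535, 0.215] pointing down, gripper open.
Joint ranges: [-2.91, 2.91], [-0.94, 2.29], [0.18, 2.7], [-1.29, 4.43], [0.17, 2.64], [-3, 3]. Speed limits (rad/s): [2.57, 2.57, 3.14, 3.14, 3.14, 3.14].

### API

Orientations are given as a rotation vector (axis times angle).
In Python, from workcell import bot gives the robot as it stands. Calls block until the motion is done:
- bot.goto(position, orientation): joint-space move of the TCP to a pose.
- bot.line_to(position, rot=None, max_speed=0.15): straight line of the TCP; rot=None keeps the orientation; max_speed is the mean speed in m/s.
- bot.set_joints(angles): joint-space move.
- bot.set_gripper(opening, newtons=None): opening from 0.0 (shut) to 1.0 (fully open); newtons is the grip in N (None keeps the last); returns when the fingers have stopped.
- bot.hold(seconds).
- bot.inverse_kinematics(position, orientation): joint angles nearest the present ones, or None.
- bot.read_camera(name): name is "scene" or "top"; returns a dict with "pixels" (384x512x3 uint8, blue, green, red), "fx", "fy", "cx", "cy" (pixels), "R" (3x3) and "t" (3): a world point X has camera coordinates R X + t. Camera axes: x right, y down, z forward; pixel columns grow to the right and rows downward; lengths in m; the calibration is good to about 2 mm. A picture is of the moment at which its call begins. There is no depth.
A pose or a line that the arm cannot do raises bot.MotionError and nothing moves.
- bot.job_done(): hands the job in; it is judged then, once.
Readings, each from a call of its own:
- bot.current_clock(): time.
- bot.current_joints(): joint angles.
- bot.current_joint_vel(): joint speeds.
- bot.current_effort(): joint torques, N m.
- bot.current_ee_pos(): TCP position.
- bot.current_tool_rot(): TCP orientation.
- bot.current_contact_force(): force on the tool from outside, world axes, zero at the start.
- bot.current_ft_torque(): the same for the moment, N m.
- bot.current_opening(): opening from 0.0 (shut) to 1.0 (fully open).
- bot.current_grip_force(): force on a finger pad.
Only numpy, scipy, OpenCV 4.12 (cv2) and the standard library are available. Lean on these libraries where they do the work, as an engineer would, in place of code of your own. Each camera call takes 0.05 s, during which the arm holds its last target. There are 200 camera calls.

## Working session

There is one attempt and no reset: what is moved stays moved. The work goes in short steps, each a Python script; the robot and the scene stay as the last script left them, time stands still between calls to the robot, and variables do not carry over. Pictures are saved under pics/ and viewed, at most 12 in all, crops included, and the job is handed in when it is done.

```bash
mkdir -p pics; python3 - <<'E'
from workcell import bot
import cv2,numpy as np
for n in("top","scene"):
    c=bot.read_camera(n); cv2.imwrite(f"pics/{n}0.png",c["pixels"]); print(n,c["fx"],c["fy"],c["cx"],c["cy"],np.round(c["R"],4).tolist(),np.round(c["t"],4).tolist())
print(bot.current_clock(),bot.current_tool_rot(),bot.current_opening())
E
```

```text
top 399.3311307258206 399.3311307258206 252.31770360429402 194.00400696771752 [[0.0206, -0.9997, -0.0101], [-0.9882, -0.0188, -0.1522], [0.152, 0.0131, -0.9883]] [-0.2998, 0.525, 0.814]
scene 455.12811890967896 455.12811890967896 260.05110469858175 193.73936844133405 [[-0.9606, 0.2779, -0.0097], [0.2337, 0.788, -0.5696], [-0.1507, -0.5494, -0.8218]] [0.5776, 0.1261, 1.1244]
0.1 [-3.08439243e+00 -5.88009580e-01 -1.39186257e-05] 1.000698686889027
```

View pics/top0.png

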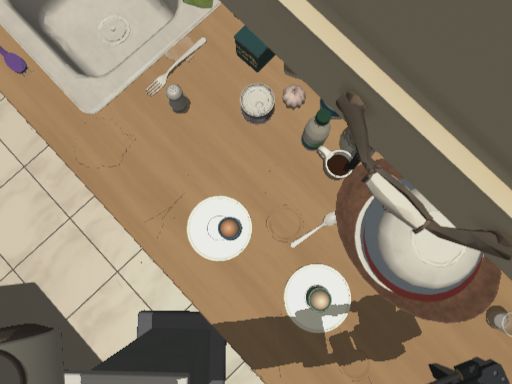

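View pics/scene0.png

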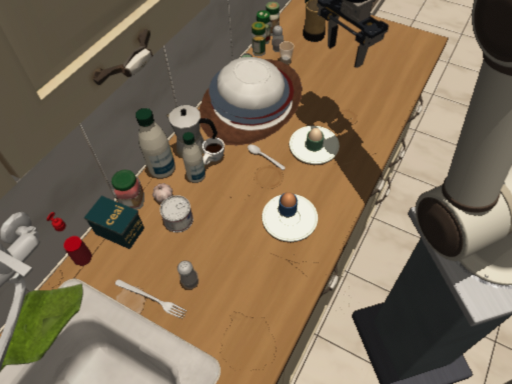

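The top view shows the blue cup at about (230,229) on its saucer, which is centred near (220,228). In the scene view the cup is at about (288,205). I'll zoom in and segment.

```bash
cat > h.py <<'E'
from workcell import bot
import cv2,numpy as np
def ray(c,u,v,z):
    d=c["R"].T@np.array([(u-c["cx"])/c["fx"],(v-c["cy"])/c["fy"],1]); o=-c["R"].T@c["t"]
    return o+d*(z-o[2])/d[2]
def proj(c,X):
    p=np.atleast_2d(X)@np.array(c["R"]).T+c["t"]
    return np.c_[c["fx"]*p[:,0]/p[:,2]+c["cx"],c["fy"]*p[:,1]/p[:,2]+c["cy"]]
def circ(x,y,z,r):
    a=np.linspace(0,2*np.pi,60); return np.c_[x+r*np.cos(a),y+r*np.sin(a),0*a+z]
def overlay(c,items,box,k):
    x0,y0,w,h=box; im=cv2.resize(c["pixels"][y0:y0+h,x0:x0+w],None,fx=k,fy=k,interpolation=cv2.INTER_CUBIC)
    for P,col in items:
        q=((proj(c,P)-[x0,y0]+.5)*k-.5)
        cv2.polylines(im,[np.int32(q*8)],False,col,1,cv2.LINE_AA,3)
    return im
E
python3 - <<'E'
from h import *
from scipy.optimize import least_squares
S=[]
for n,p in(("top",(220,228)),("scene",(290,217))):
    c=bot.read_camera(n); im=c["pixels"].astype(int)
    m=((im.min(2)>140)&(im.max(2)-im.min(2)<40)).astype(np.uint8)
    m[:, :p[0]-42]=0;m[:,p[0]+42:]=0;m[:p[1]-42]=0;m[p[1]+42:]=0
    cs,_=cv2.findContours(m,0,1); k=cv2.convexHull(max(cs,key=cv2.contourArea))[:,0]
    P=np.array([ray(c,u,v,.009)[:2] for u,v in k])
    r=least_squares(lambda q:np.hypot(*(P-q[:2]).T)-q[2],[*P.mean(0),.07],loss="soft_l1",f_scale=.002).x
    # blue cup pixels
    b=((im[...,0]-im[...,2]>12)&(np.hypot(*(np.indices(im.shape[:2])[::-1]-np.array(p)[:,None,None]))<25))
    v,u=np.nonzero(b); print(n,r,"blue",b.sum(),u.min(),u.max(),v.min(),v.max())
    e=((im[...,2]-im[...,0]>40)&(np.hypot(*(np.indices(im.shape[:2])[::-1]-np.array(p)[:,None,None]))<25))
    v,u=np.nonzero(e); print("egg",e.sum(),u.mean(),v.mean(),ray(c,u.mean(),v.mean(),.053))
    S.append(overlay(c,[],(p[0]-40,p[1]-45,80,90),5))
cv2.imwrite("pics/z1.png",np.hstack(S))
E
```

```text
top [ 0.45993136 -0.21781334  0.07088039] blue 115 218 240 217 239
egg 254 228.73228346456693 227.87007874015748 [ 0.45670098 -0.24206536  0.053     ]
scene [ 0.45996255 -0.2167294   0.07062302] blue 154 279 296 197 216
egg 187 289.11229946524065 199.02139037433156 [ 0.45527802 -0.23989825  0.053     ]
```

View pics/z1.png

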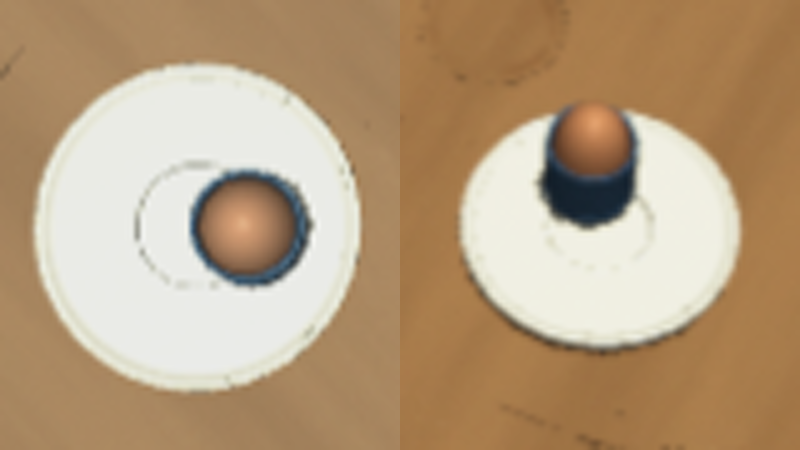

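```bash
cat >> h.py <<'E'
from scipy.optimize import least_squares
def blobmask(c,u0,v0,r=26):
    im=c["pixels"].astype(int); vv,uu=np.indices(im.shape[:2])
    white=(im.min(2)>95)&(im.max(2)-im.min(2)<60)
    m=(((im[...,0]-im[...,2]>8)|(im[...,2]-im[...,0]>35)|(im.max(2)<90))&~white&(np.hypot(uu-u0,vv-v0)<r)).astype(np.uint8)
    m=cv2.morphologyEx(m,cv2.MORPH_OPEN,np.ones((3,3),np.uint8))
    cs,_=cv2.findContours(m,0,1); o=np.zeros_like(m); cv2.drawContours(o,[cv2.convexHull(max(cs,key=cv2.contourArea))],0,1,-1); return o
def cupcent(c,x,y,z0):
    P=np.r_[circ(x,y,z0,.0245),circ(x,y,z0+.042,.024),circ(x,y,z0+.053,.016),circ(x,y,z0+.063,.008)]
    h=cv2.convexHull(proj(c,P).astype(np.float32)); m=cv2.moments(h)
    return np.array([m["m10"],m["m01"]])/m["m00"],m["m00"]
def findcup(cams,guess,z0):
    out=[]
    for c in cams:
        u,v=proj(c,[*guess,z0+.03])[0]; m=cv2.moments(blobmask(c,u,v),True)
        t=np.array([m["m10"],m["m01"]])/m["m00"]
        q=least_squares(lambda q:cupcent(c,*q,z0)[0]-t,guess,x_scale=.01,diff_step=1e-3).x; out.append(q)
        print("cup",np.round(q,4),"area",m["m00"],round(cupcent(c,*q,z0)[1]))
    return np.array(out)
def findsaucer(cams,guess):
    out=[]
    for c in cams:
        im=c["pixels"].astype(int); u,v=proj(c,[*guess,.009])[0].astype(int)
        m=((im.min(2)>140)&(im.max(2)-im.min(2)<40)).astype(np.uint8)
        w=np.zeros_like(m); w[v-42:v+42,u-42:u+42]=1; m*=w
        cs,_=cv2.findContours(m,0,1); k=cv2.convexHull(max(cs,key=cv2.contourArea))[:,0]
        P=np.array([ray(c,a,b,.009)[:2] for a,b in k])
        out.append(least_squares(lambda q:np.hypot(*(P-q[:2]).T)-q[2],[*P.mean(0),.07],loss="soft_l1",f_scale=.002).x[:2])
    return np.array(out)
def look(guess,z0,name,sg=(.46,-.2175)):
    cams=[bot.read_camera(n) for n in("top","scene")]
    q=findcup(cams,guess,z0); s=findsaucer(cams,sg); print("saucer",np.round(s,4).tolist(),"off",np.round(q-s,4).tolist())
    S=[]
    for c,a,b in zip(cams,q,s):
        u,v=proj(c,[*b,0])[0].astype(int)
        S.append(overlay(c,[(circ(*a,z0,.0245),(0,255,0)),(circ(*a,z0+.042,.024),(0,255,255)),(circ(*b,.0075,.027),(0,0,255)),(circ(*b,.010,.071),(255,0,255))],(u-40,v-45,80,90),5))
    cv2.imwrite(f"pics/{name}.png",np.hstack(S)); return q.mean(0),s.mean(0)
E
python3 - <<'E'
from h import *
from scipy.spatial.transform import Rotation as Rn
q,s=look((.456,-.2415),.0075,"z2"); d=(s-q)/np.linalg.norm(s-q); print(q,s,d,np.linalg.norm(s-q))
print(Rn.from_rotvec(bot.current_tool_rot()).as_matrix().round(2).tolist())
for sg in(1,-1):
    X=np.array([*d*sg,0]);Z=np.array([0,0,-1.]);r=Rn.from_matrix(np.c_[X,np.cross(Z,X),Z]).as_rotvec()
    p=q-d*.04; print(sg,r,bot.inverse_kinematics([*p,.15],r),bot.inverse_kinematics([*p,.012],r))
E
```

```text
cup [ 0.4587 -0.2419] area 376.0 449
cup [ 0.4483 -0.2657] area 1529.0 399
saucer [[0.4599, -0.2178], [0.46, -0.2166]] off [[-0.0012, -0.0241], [-0.0117, -0.0491]]
[ 0.45353077 -0.25380839] [ 0.45997088 -0.21721686] [0.17333592 0.98486276] 0.037153937873223256
[[0.93, 0.37, -0.0], [0.37, -0.93, 0.0], [0.0, -0.0, -1.0]]
1 [2.40627943 2.01975833 0.        ] [-8.07306622e-01  1.12168114e-01  1.77991221e+00 -4.44089210e-16
  1.24951233e+00 -6.33090760e-01] [-8.07306622e-01  3.11053855e-01  1.85634925e+00 -4.44089210e-16
  9.74189551e-01 -6.33090760e-01]
-1 [ 2.01975833 -2.40627943 -0.        ] [-8.07306622e-01  1.12168114e-01  1.77991221e+00 -8.88178420e-16
  1.24951233e+00  2.50850189e+00] [-8.07306622e-01  3.11053855e-01  1.85634925e+00 -8.88178420e-16
  9.74189551e-01  2.50850189e+00]
```

View pics/z2.png

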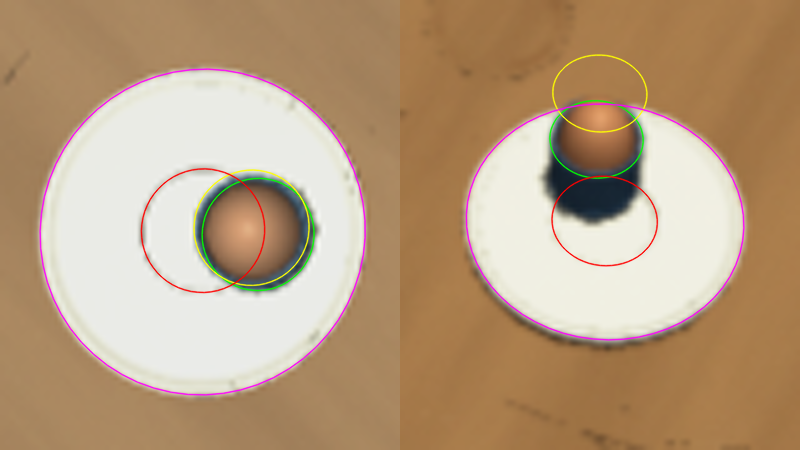

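The saucer and well overlays fit in both views. The top-view cup fit is good, but the scene mask leaked onto the wood, so I'll use only the dark-blue pixels there.

```bash
cat >> h.py <<'E'
def findcup(cams,guess,z0):
    out=[]
    for c in cams:
        im=c["pixels"].astype(int); vv,uu=np.indices(im.shape[:2]); u0,v0=proj(c,[*guess,z0+.025])[0]
        m=((im[...,2]<75)&(im[...,0]-im[...,2]>-5)&(np.hypot(uu-u0,vv-v0)<24)).astype(np.uint8)
        cs,_=cv2.findContours(cv2.medianBlur(m,3),0,1); k=cv2.convexHull(np.vstack([k for k in cs if len(k)>5]))[:,0]
        lo=k[:,1].max()+.5; t=np.array([(k[:,0].min()+k[:,0].max())/2,lo])
        def f(q):
            p=proj(c,np.r_[circ(*q,z0,.0245),circ(*q,z0+.042,.024)]); return np.array([(p[:,0].min()+p[:,0].max())/2,p[:,1].max()])-t
        q=least_squares(f,guess,x_scale=.01,diff_step=1e-3).x; out.append(q); print("cup",np.round(q,4),"box",k.min(0),k.max(0))
    return np.array(out)
E
python3 - <<'E'
from h import *
look((.458,-.2415),.0075,"z3")
E
```

```text
cup [ 0.4592 -0.2509] box [227 225] [240 239]
cup [ 0.458  -0.2419] box [279 203] [296 216]
saucer [[0.4599, -0.2178], [0.46, -0.2167]] off [[-0.0007, -0.0331], [-0.002, -0.0252]]
```

View pics/z3.png

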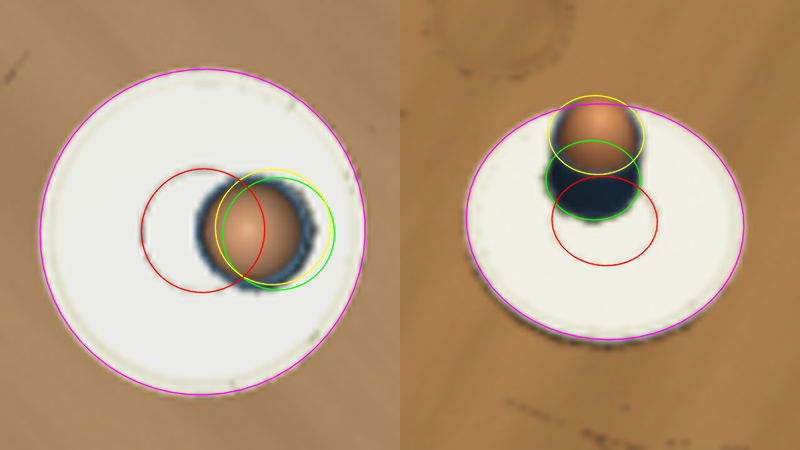

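Top gives a cup offset of (-1.2,-24.1) mm and scene gives (-2.0,-25.2) mm, and the two agree well enough to use. The cup is at about (0.4584,-0.2419), so I'll make the first push now.

```bash
cat >> h.py <<'E'
_dark=findcup
def findcup(cams,guess,z0):
    c=cams[0]; u,v=proj(c,[*guess,z0+.03])[0]
    im=c["pixels"].astype(int); m=blobmask(c,u,v); m=cv2.moments(m,True); t=np.array([m["m10"],m["m01"]])/m["m00"]
    a=least_squares(lambda q:cupcent(c,*q,z0)[0]-t,guess,x_scale=.01,diff_step=1e-3).x
    print("topcup",a.round(4)); return np.array([a,_dark(cams[1:],guess,z0)[0]])
from scipy.spatial.transform import Rotation as Rn
def down(d):
    X=np.array([*d,0]);Z=np.array([0,0,-1.]); return Rn.from_matrix(np.c_[X,np.cross(Z,X),Z]).as_rotvec()
def push(start,d,dist,z,f0,step=.002,speed=.02,fmax=5):
    for i in range(1,int(round(dist/step))+1):
        bot.line_to([*(start+d*step*i),z],max_speed=speed)
        f=np.array(bot.current_contact_force())-f0
        print(round(i*step*1000,1),f.round(2),end="; ")
        if np.linalg.norm(f)>fmax: print("STOP");break
    return np.array(bot.current_ee_pos())
E
python3 - <<'E'
from h import *
q=np.array([.4584,-.2419]);s=np.array([.46,-.2172]); d=(s-q)/np.linalg.norm(s-q); r=down(d)
p=q-d*.041
bot.set_gripper(.217); bot.goto([*p,.15],r); print(bot.current_opening(),bot.current_clock())
bot.line_to([*p,.03],max_speed=.12); bot.hold(.2); f0=np.array(bot.current_contact_force())
bot.line_to([*p,.0122],max_speed=.04); bot.hold(.2); print(bot.current_ee_pos(),np.array(bot.current_contact_force())-f0)
f0=np.array(bot.current_contact_force())
print(push(p,d,.018,.0122,f0),bot.current_clock())
look((.459,-.234),.0075,"a1")
E
```

```text
0.2187440545625451 2.875
[ 0.45593326 -0.28298002  0.01246458] [-0.91714422 -0.04101956 -0.26802108]
2.0 [0.86 1.04 0.36]; 4.0 [ 0.12 -0.32 -0.11]; 6.0 [0.75 0.22 0.43]; 8.0 [ 0.36  0.29 -0.5 ]; 10.0 [ 0.26  0.48 -0.08]; 12.0 [ 0.19 -0.03 -0.01]; 14.0 [ 0.28 -0.65  0.51]; 16.0 [ 0.19 -0.94  0.19]; 18.0 [ 0.3  -1.38  0.13]; [ 0.45692842 -0.26470534  0.01220084] 7.2667
topcup [ 0.4081 -0.2331]
cup [ 0.462  -0.2337] box [275 183] [299 219]
saucer [[0.4847, -0.2333], [0.4631, -0.2145]] off [[-0.0766, 0.0001], [-0.0011, -0.0191]]
```

View pics/a1.png

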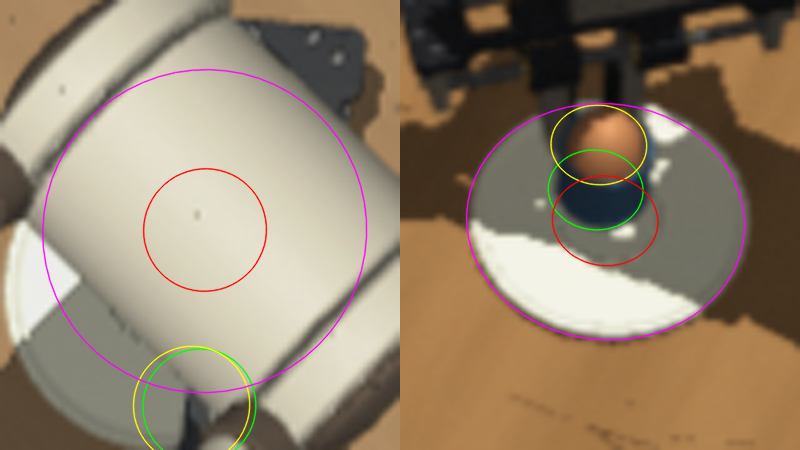

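The scene view shows the cup upright and moving toward the well, with its foot at about crop (600,200). The arm blocks the top view. The contact force is about 1.4 N. I'll lower the fingertips slightly and push the rest of the way, then back off and look.

```bash
cat >> h.py <<'E'
def retreat(d,r):
    p=np.array(bot.current_ee_pos()); bot.line_to([*(p[:2]-d*.012),max(p[2],.0125)],max_speed=.06); p=np.array(bot.current_ee_pos())
    bot.line_to([*p[:2],.13],max_speed=.15); bot.goto([.30,-.45,.2],r)
E
python3 - <<'E'
from h import *
q=np.array([.4584,-.2419]);s=np.array([.46,-.2172]); d=(s-q)/np.linalg.norm(s-q); r=down(d)
p=q-d*.041+d*.018
bot.line_to([*(p-d*.003),.0122],max_speed=.03); bot.line_to([*(p-d*.003),.0102],max_speed=.03); bot.hold(.2)
f0=np.array(bot.current_contact_force()); dist=np.linalg.norm(s-q)-.0324+.041-.018+.003-.001
print(dist,push(p-d*.003,d,dist,.0102,f0,step=.0015),bot.current_clock())
retreat(d,r); print(bot.current_clock())
look((.46,-.219),.004,"a2")
E
```

```text
1.5 [-0.11  0.19  0.63]; 3.0 [-0.73  0.06  0.41]; 4.5 [ 0.24 -0.33  2.47]; 6.0 [ 0.5  -0.02  2.33]; 7.5 [0.69 0.59 0.7 ]; 9.0 [ 1.22 -1.43  2.1 ]; 10.5 [-0.07 -0.06  1.46]; 12.0 [-0.01  0.28  0.49]; 13.5 [ 0.88 -0.62  1.87]; 15.0 [0.78 0.1  0.81]; 16.5 [0.58 0.3  1.07]; 18.0 [0.77 0.32 0.62]; 0.017351767613647318 [ 0.45793599 -0.2498243   0.01024459] 11.0667
13.35
topcup [ 0.4597 -0.2188]
cup [ 0.4598 -0.2197] box [281 211] [298 224]
saucer [[0.4599, -0.2178], [0.46, -0.2167]] off [[-0.0002, -0.001], [-0.0002, -0.003]]
```

View pics/a2.png

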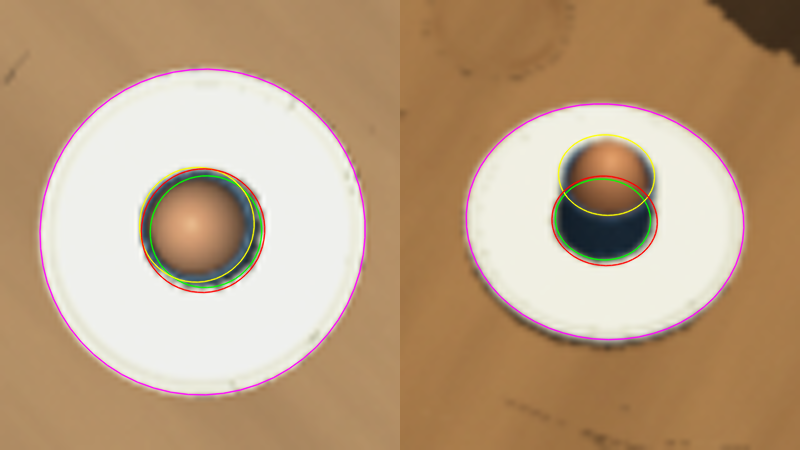

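The cup now looks to be standing inside the well ring. Its dark foot in the scene crop spans x 558–652, ending at y≈260. I'll check that it's level by comparing the egg's apparent offset with its upright starting value, and by viewing it beside the green cup.

```bash
python3 - <<'E'
from h import *
S=[]
init={"top":"pics/top0.png","scene":"pics/scene0.png"}
for n in("top","scene"):
    c=bot.read_camera(n)
    for tag,im,cup,z in(("init",cv2.imread(init[n]),(.4585,-.2419),.0535),("now",c["pixels"],(.46,-.2185),.050)):
        im=im.astype(int); u0,v0=proj(c,[*cup,z])[0]; vv,uu=np.indices(im.shape[:2])
        m=(np.hypot(uu-u0,vv-v0)<(9 if n=="top" else 8.5))&(im[...,2]-im[...,0]>25)
        w=(im[...,2]-im[...,0])*m; u,v=(uu*w).sum()/w.sum(),(vv*w).sum()/w.sum()
        print(n,tag,m.sum(),np.round(ray(c,u,v,z)[:2],4),"egg-cup",np.round(ray(c,u,v,z)[:2]-cup,4))
    if n=="scene":
        S=[cv2.resize(c["pixels"][y-25:y+25,x-25:x+25],None,fx=8,fy=8,interpolation=cv2.INTER_CUBIC) for x,y in((290,212),(315,142))]
cv2.imwrite("pics/b.png",np.hstack(S))
E
```

```text
top init 249 [ 0.4577 -0.2416] egg-cup [-0.0008  0.0003]
top now 253 [ 0.4591 -0.2181] egg-cup [-0.0009  0.0004]
scene init 201 [ 0.4566 -0.243 ] egg-cup [-0.0019 -0.0011]
scene now 185 [ 0.4591 -0.2169] egg-cup [-0.0009  0.0016]
```

View pics/b.png

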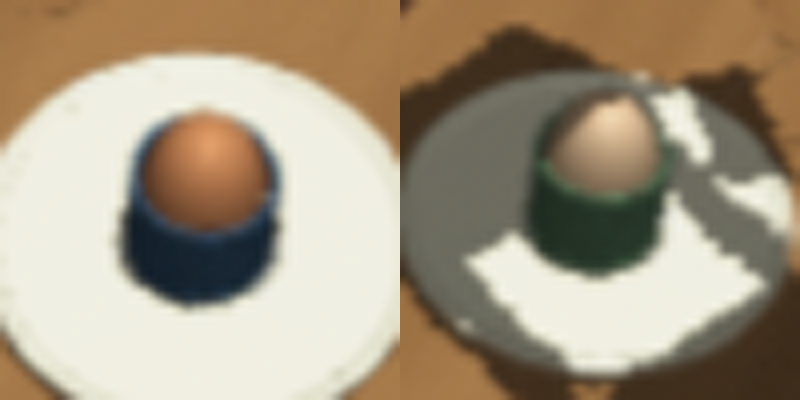

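Compared with the green cup, the blue one's front face looks shorter: about 68 px from rim to foot, against 75. The scene view also has its foot about 3 mm short of the well's centre. It is probably leaning with its trailing edge still on the brink, so I'll give it another gentle nudge 2–3 mm further.

```bash
python3 - <<'E'
from h import *
q=np.array([.4584,-.2419]);s=np.array([.46,-.2172]); d=(s-q)/np.linalg.norm(s-q); r=down(d)
e=np.array([.45795,-.24983]); p=e-d*.013
bot.goto([*p,.13],r); bot.line_to([*p,.02],max_speed=.12); bot.line_to([*p,.0122],max_speed=.03)
p=e-d*.004; bot.line_to([*p,.0102],max_speed=.03); bot.hold(.2); f0=np.array(bot.current_contact_force())
push(p,d,.007,.0102,f0,step=.001,fmax=4); print(bot.current_ee_pos())
retreat(d,r); print(bot.current_clock())
look((.46,-.2175),.004,"a3")
c=bot.read_camera("scene")
cv2.imwrite("pics/b3.png",np.hstack([cv2.imread("pics/b.png")[:,:400],cv2.resize(c["pixels"][187:237,265:315],None,fx=8,fy=8,interpolation=cv2.INTER_CUBIC)]))
E
```

```text
1.0 [ 0.23 -1.38  0.84]; 2.0 [-0.1  -1.43  1.14]; 3.0 [ 0.69 -0.58  1.27]; 4.0 [ 0.85 -0.32  0.85]; 5.0 [-0.25 -1.35  0.95]; 6.0 [-0.56 -0.88  1.4 ]; 7.0 [ 0.77 -2.39  0.89]; [ 0.45815853 -0.24678516  0.0102094 ]
20.725
topcup [ 0.4609 -0.2157]
cup [ 0.4586 -0.2193] box [281 213] [299 224]
saucer [[0.4599, -0.2178], [0.46, -0.2168]] off [[0.0009, 0.0021], [-0.0014, -0.0026]]
```

View pics/b3.png

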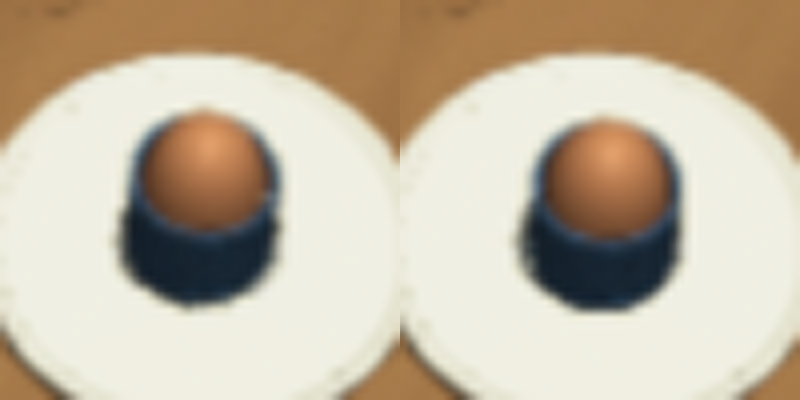

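It moved about 1 px forward, roughly 2.5 mm, but the rim still leads the foot, so the trailing edge is still up on the ledge. First contact came at about 28 mm behind the cup axis rather than 32, so the earlier pushes stopped about 4 mm short. I'll keep going in small steps and watch the force.

```bash
python3 - <<'E'
from h import *
q=np.array([.4584,-.2419]);s=np.array([.46,-.2172]); d=(s-q)/np.linalg.norm(s-q); r=down(d)
e=np.array([.45815,-.2468]); p=e-d*.015
bot.goto([*p,.13],r); bot.line_to([*p,.02],max_speed=.12); bot.line_to([*p,.0122],max_speed=.03)
p=e-d*.002; bot.line_to([*p,.0095],max_speed=.03); bot.hold(.2); f0=np.array(bot.current_contact_force())
push(p,d,.005,.0095,f0,step=.001,fmax=4.5); print(bot.current_ee_pos())
retreat(d,r); print(bot.current_clock())
look((.46,-.2175),.004,"a4")
c=bot.read_camera("scene")
cv2.imwrite("pics/b4.png",np.hstack([cv2.imread("pics/b3.png")[:,400:],cv2.resize(c["pixels"][187:237,265:315],None,fx=8,fy=8,interpolation=cv2.INTER_CUBIC)]))
E
```

```text
1.0 [0.83 0.64 0.62]; 2.0 [ 0.27  0.24 -0.36]; 3.0 [-0.42 -1.88  0.21]; 4.0 [-0.37 -1.33 -0.61]; 5.0 [ 0.06 -1.26 -1.65]; [ 0.45843992 -0.24381315  0.00956219]
27.7
topcup [ 0.4608 -0.213 ]
cup [ 0.4595 -0.2165] box [281 213] [299 225]
saucer [[0.4601, -0.2153], [0.4601, -0.2142]] off [[0.0007, 0.0023], [-0.0007, -0.0023]]
```

View pics/b4.png

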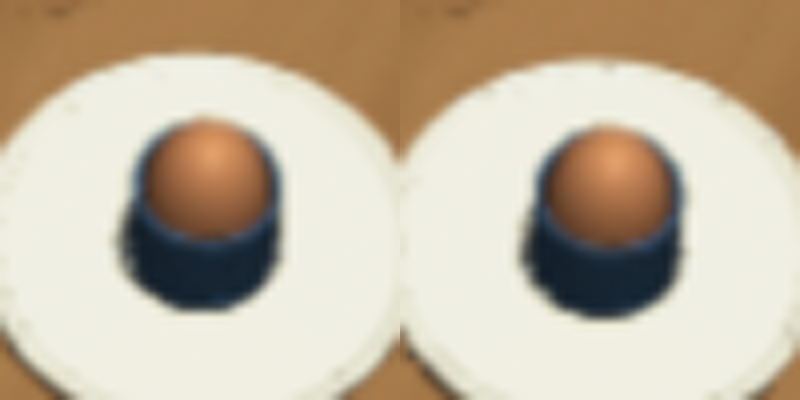

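This time the saucer moved 2.5 mm along with the cup, so the cup's foot is against the far wall of the well. Its lower front is then hidden by the well edge, which would also explain the short-looking face. I'll check by triangulating the egg: its height should have dropped 3.5 mm from the start if seated, or only about 1.7 mm if the cup is leaning.

```bash
python3 - <<'E'
from h import *
cams={n:bot.read_camera(n) for n in("top","scene")}
for n in cams: cv2.imwrite(f"pics/{n}_now.png",cams[n]["pixels"])
def cent(c,im,X,rad,thr):
    im=im.astype(int); u0,v0=proj(c,X)[0]; vv,uu=np.indices(im.shape[:2])
    for _ in range(4):
        w=np.clip((im[...,2]-im[...,0]-thr)/25,0,1)*(np.hypot(uu-u0,vv-v0)<rad)  # soft egg membership
        u0,v0=(uu*w).sum()/w.sum(),(vv*w).sum()/w.sum()
    return np.array([u0,v0]),w.sum()
for thr in(10,20,30):
  R=[]
  for tag in("init","now"):
    X=(.4585,-.2419,.0535) if tag=="init" else (.46,-.2125,.05)
    uv={};ws=[]
    for n in cams:
        im=cv2.imread(f"pics/{n}0.png") if tag=="init" else cams[n]["pixels"]
        uv[n],w=cent(cams[n],im,X,11 if n=="top" else 8,thr); ws.append(w)
    s=least_squares(lambda q:np.r_[proj(cams["top"],q)[0]-uv["top"],proj(cams["scene"],q)[0]-uv["scene"]],X,x_scale=.01,diff_step=1e-4)
    R.append(s.x); print(thr,tag,s.x.round(4),s.fun.round(2),np.round(ws))
  print("delta mm",((R[1]-R[0])*1000).round(2))
S=[cv2.resize(i[v-24:v+24,u-24:u+24],None,fx=8,fy=8,interpolation=cv2.INTER_CUBIC) for i,u,v in((cams["top"]["pixels"],219,228),(cams["top"]["pixels"],318,298))]
cv2.imwrite("pics/t4.png",np.hstack(S))
E
```

```text
10 init [ 0.457  -0.2422  0.0517] [ 0.03 -0.05  0.07  0.01] [282. 193.]
10 now [ 0.4593 -0.2127  0.0459] [-0.01  0.03 -0.04 -0.  ] [280. 187.]
delta mm [ 2.32 29.51 -5.77]
20 init [ 0.4569 -0.242   0.0513] [ 0.02 -0.04  0.05  0.01] [268. 187.]
20 now [ 0.4592 -0.2126  0.0459] [-0.01  0.03 -0.04 -0.01] [269. 179.]
delta mm [ 2.29 29.42 -5.44]
30 init [ 0.4568 -0.2418  0.0519] [ 0.02 -0.04  0.06  0.01] [248. 181.]
30 now [ 0.4592 -0.2125  0.0459] [ 0.01 -0.02  0.02  0.  ] [251. 169.]
delta mm [ 2.4  29.34 -5.97]
```

View pics/t4.png

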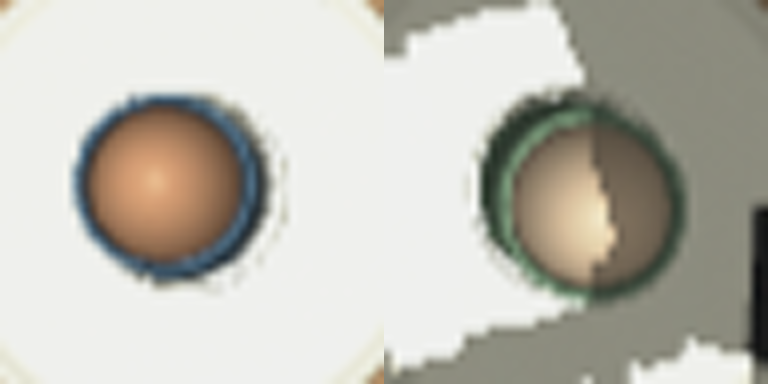

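The egg has dropped about 5.5 mm, at least the full ledge step. The top view shows the cup level with a crescent of well showing on the side it came from, about 2.2 mm off centre. That means it is seated, and the hand is clear.

```bash
python3 -c "
from workcell import bot
bot.hold(.5); print(bot.current_clock()); print(bot.job_done())"
```

```text
28.45
the job is handed in; nothing more can be done
None
```

I nudged the blue egg cup into the well and handed the job in at 28.5 s with the hand clear; by my camera estimates it stands level about 2 mm off centre with the egg still in it, and the saucer moved about 2.5 mm, but no verdict was returned.

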